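Hold the microtome's cover plate over its screw holes

TASK

Take the aluminium cover plate by its black handle straight up off the pins of the blue stand, and hold it level over the open white gear housing, hovering about 15 mm above its top face, with the plate's red end over the housing's red end and each threaded hole showing fully through its plate hole, so that a colleague can start the screws. Do not let the plate touch the housing, leave everything else on the bench where it is, and finish while still holding the plate there, steady in the gripper.

Things in the scene. Friction and masses are not known exactly. Their poses are not given: they have to be found in the camera images.
- plate: Cover plate: flat aluminium, 120 (its x) x 80 (its y) x 5 mm, about 0.25 kg, with four 12 mm through holes at x = +-46, y = +-28 mm. Origin: centre of its underside; z up. A red stripe on its top marks its -x end; a black pull handle stands on its middle. At the start it lies on the blue stand, two pins through two of its holes
- plate_grip (a point): Middle of the handle's crossbar, 31 mm straight above the plate's origin; axes as the plate's. The crossbar is 60 mm long (x), 14 mm wide (y), 16 mm tall, on two posts at x = +-25 mm, with 18 mm of free height between plate and bar. Pinch it from above, fingers closing along the plate's y
- hole0 (a point): Centre of the plate's hole at x = -46, y = +28 mm (red end), at the underside
- hole2 (a point): Centre of the plate's hole at x = +46, y = -28 mm (plain end), at the underside
- stand: Blue parking block on a dark foot, fixed to the bench: foot 124 x 84 mm, top face 112 x 72 mm, 40 mm high. Two steel pins, 9 mm across and 20 mm tall, stand on the top face at its (x, y) = (-46, +28) and (+46, -28) mm. Origin: centre of its underside
- housing: White gear housing, fixed, 150 (its x) x 100 (y) x 70 mm high, open on top, brass gears inside below the rim. Origin: centre of its underside. Four 6 mm threaded holes, each in an 11 mm brass ring, in the flat top face at x = +-46, y = +-28 mm. A red stripe on the top face marks its -x end; a black and red handwheel, 64 mm across, lower than the top face, sticks out 46 mm at its +x end
- thread0 (a point): Mouth of the housing's threaded hole at x = -46, y = +28 mm (red end), on the top face, 70 mm above the bench; axes as the housing's. The plate's hole0 belongs over it
- thread2 (a point): Mouth of the housing's threaded hole at x = +46, y = -28 mm (handwheel end), on the top face. The plate's hole2 belongs over it
- dish: white dish, 60 mm across, 18 mm high, holding the four screws; bystander. Origin: centre of its underside
- driver: screwdriver with a green handle, 160 mm long, lying on the bench; bystander
- brush: brush with a red handle, 170 mm long, lying on the bench; bystander
- medium: white bottle with a blue cap, 56 mm across, 130 mm high; bystander. Origin: centre of its underside
- jar: amber glass jar with a black cap, 60 mm across, 75 mm high; bystander. Origin: centre of its underside
- slidebox: closed yellow slide box, 85 x 100 x 35 mm; bystander. Origin: centre of its underside
Not all that is in view belongs to the job. Leave any purple look-alike of the housing alone. Leave any purple look-alike of the stand alone.

How it is judged:
By the outcome, as a careful person would: the job done as asked, in the order asked, and still so for the second after the job is handed in, while the arm keeps its last pose, push and grip.
It also fails if it takes over 38 s, if anything falls off the work surface, if the arm or the gripper's body presses on something with over 40 N, if the wrist force passes 120 N, or if a joint passes its speed limit or range.

ROBOT

A 6-joint arm with a two-finger parallel gripper is mounted at the origin on the work surface. World frame = base frame: x ahead of the robot, y to its left, z up, the work surface at z = 0. Lengths are in m, angles in rad, forces in N, time in s.
With the tool pointing down it reaches from about 0.25 to 0.725 m from the base axis. Payload 9.7 kg.
Tool frame: the origin (TCP) lies on the centre line of the jaws, within the pads' length; the fingertips stand 25 mm ahead of it and the grasp point (between the pads) lies 6 mm ahead of it; z points along the fingers, y is the direction in which the jaws open and shut (so a half turn about z gives the same grasp; the last joint's range is limited). The gripper opens to 85 mm and grips with 20 to 120 N. Pads are 22 mm wide; open, the fingers measure 114 mm over their backs; the gripper's body (76 mm by 85 mm) begins 54 mm behind the grasp point. The pads swing forward as they close: fully open they stand 13 mm farther back than shut.
Start: joints at [-1.227, 0.087, 0.176, 1.66, 0, 1.571], TCP at [0.185, -0.518, 0.236] pointing down, gripper open.
Joint ranges: [-3.13, 3.13], [-0.85, 1.81], [-1.15, 1.24], [-2.2, 2.28], [-1.44, 1.52], [-3.14, 3.14]. Speed limits (rad/s): [2.22, 2.22, 2.57, 3.14, 3.14, 3.14].

INTERFACE

Orientations are given as a unit quaternion [w, x, y, z].
In Python, from cell import telemetry, eyes, manip gives the robot as it stands.
- The arm moves only by the tool move_arm, never from a script. Its arguments are lists of equal length, an entry for each row: "slide": the shift along the tool's x, y, z in mm, a list of three; "twist": the turn about the tool's z in degrees; "fingers": the opening, from 0 (shut) to 1 (fully open). In form: {"slide": [[tx, ty, tz], ...], "twist": [twist, ...], "fingers": [fingers, ...]}. A call has exactly 8 rows; each row is the pose to reach, as a shift and turn from the pose commanded when the call began, along the tool's axes at that moment; what a row does not reach only later rows make up. A row lasts 1/10 s, in which the tool goes at most 50 mm and 8.59 degrees, less where a joint would pass 70% of its speed; a pose out of reach is approached as far as the arm can. A call with a gripper value outside its range is refused whole. The fingers move at their own pace and stop on an object; the grip force is fixed at half the most. Time passes only in rows, so rows that repeat a pose let the fingers close, or fill a call up. It gives the time, the measured TCP pose, the force and the opening at its end, in the units of the state.
- telemetry.read_state(): the state, without advancing time (a new reading comes with each control period).
- eyes.get_image(name): name is "side" or "top" or "wrist"; returns the picture (480x640x3 uint8, red, green, blue); there is no depth.
- eyes.camera_params(name): a dict with "vertical_fov" (degrees; the focal length in pixels is half the picture's height over the tangent of half this angle, whatever the lens; pixels are square), "cx", "cy" (the principal point, pixels), "position" and "attitude" of the camera in the world. Camera axes: x right, y down, z forward; pixel columns grow to the right and rows downward; lengths in m; the calibration is good to about 2 mm. A picture is of the moment at which its call begins: read the wrist's pose just before it. camera_params takes no time and is no camera call; for the wrist camera it gives the pose at the moment of the call.
- manip.sign_off(): hands the job in, once; it reports no verdict.
Trained networks look in the newest picture that a camera, given by its name, has taken for a name from the list of things; names that differ only in an ending like _2 or _b are one class to them, and where a whole thing is asked for, a point or a joint stands for the part that bears it (a point fixed in the world has none). Each returns a list of dicts, best first, with "p" (0 to 1); they miss things now and then, are a little off and sometimes report something else, mostly with a low value. They report only what shows in the picture. A call takes as long as a camera call. They do not tell look-alikes from the thing itself.
- eyes.recognise(name, camera): "rect" ([left, top, width, height] in pixels, round what is visible of it).
- eyes.silhouettes(name, camera): "pixels" (480x640 bool, what is visible of it) and "rect" ([left, top, width, height] in pixels, round what is visible of it).
- eyes.tip_of(name, camera): "xy" ([column, row] in pixels: a listed point, or the origin of a listed thing).
The state is a dict: "t": time; "joint_pos": joint angles; "dq": joint speeds; "joint_efforts": joint torques, N m; "tool_pos": TCP position; "tool_rot": TCP orientation; "contact_force": force on the tool from outside, world axes, zero at the start; "wrist_torque": the same for the moment, N m; "width": finger opening in m.
Only numpy, scipy, OpenCV 4.12 (cv2) and the standard library are available. Lean on these libraries where they do the work, as an engineer would, in place of code of your own. Each camera call takes 0.05 s, during which the arm holds its last target.

## Working session

There is one attempt and no reset: what is moved stays moved. The work goes in short steps, Python scripts to look and compute and a tool call to move; the robot and the scene stay as the last step left them, time stands still between calls to the robot, and variables do not carry over. Pictures are saved under pics/ and viewed, and the job is handed in when it is done.

Besides the shell and the picture viewer there is one more tool, called after ">>>" as name(argument=value, ...) on one line, values as JSON. move_arm: Moves the arm, as the interface text tells. Its arguments: {"type":"object","properties":{"slide":{"type":"array"},"twist":{"type":"array"},"fingers":{"type":"array"}},"required":["slide","twist","fingers"]}

```bash
mkdir -p pics; ls; cat > h.py <<'E'
import numpy as np, cv2
from cell import telemetry, eyes, manip
from scipy.spatial.transform import Rotation as R
def rot(q): return R.from_quat([q[1],q[2],q[3],q[0]])
def K(p):
    f=240/np.tan(np.radians(p['vertical_fov'])/2); return f
def ray(p,uv):
    f=K(p); d=np.array([(uv[0]-p['cx'])/f,(uv[1]-p['cy'])/f,1.]); return np.array(p['position']),rot(p['attitude']).apply(d)
def atz(p,uv,z):
    o,d=ray(p,uv); return o+d*(z-o[2])/d[2]
def proj(p,X):
    c=rot(p['attitude']).inv().apply(np.array(X)-p['position']); return K(p)*c[:2]/c[2]+[p['cx'],p['cy']]
def save(n,im): cv2.imwrite('pics/'+n+'.png',cv2.cvtColor(im,cv2.COLOR_RGB2BGR))
E
python3 - <<'E'
from h import *
for c in ['top','side','wrist']:
    save('a_'+c,eyes.get_image(c)); print(c,eyes.camera_params(c))
print(telemetry.read_state())
for n in ['plate','plate_grip','hole0','hole2','housing','thread0','thread2','stand']:
    print(n,[(np.round(d['xy'],1),round(d['p'],2)) for d in eyes.tip_of(n,'top')],[(d['rect'],round(d['p'],2)) for d in eyes.recognise(n,'top')] if n in('plate','housing','stand') else '')
E
```

```text
pics
top {'vertical_fov': 44.950666341691274, 'cx': 324.74527686036714, 'cy': 241.40822078412214, 'position': array([0.41566042, 0.0090485 , 1.39804169]), 'attitude': array([ 0.02067621, -0.69666289,  0.71655126, -0.02806421])}
side {'vertical_fov': 56.30339069336022, 'cx': 318.4345976945819, 'cy': 234.869171671137, 'position': array([0.05192569, 0.78957431, 0.74616771]), 'attitude': array([ 0.10844899, -0.23407145,  0.85976683, -0.44073843])}
wrist {'vertical_fov': 58.651643979968796, 'cx': 318.08396372645683, 'cy': 238.4605823400162, 'position': array([ 0.26580991, -0.48969954,  0.37383014]), 'attitude': array([ 0.13547732,  0.8063293 , -0.56764057, -0.09624521])}
{'t': 0.15, 'joint_pos': array([-1.22699277e+00,  8.73497056e-02,  1.75360787e-01,  1.65981750e+00,
       -1.86625961e-05,  1.57077559e+00]), 'dq': array([-1.79577674e-04, -2.08023129e-03,  1.33734631e-03, -1.16067675e-03,
        6.55934052e-05,  2.13534957e-03]), 'joint_efforts': array([ 9.24221467e-05, -5.20763469e+01,  4.65043509e+01,  1.38572749e-02,
        9.59874842e-05,  6.31930305e-06]), 'tool_pos': array([ 0.1
[... 675 characters left out ...]
([201.0, 208.4, 57.6, 87.7], 0.96), ([409.5, 301.9, 51.4, 88.7], 0.89), ([150.6, 311.5, 68.3, 94.3], 0.59)]
thread0 [(array([244. , 240.5]), 0.96), (array([207.1, 278.4]), 0.93), (array([162.6, 388.1]), 0.8), (array([426.6, 377.2]), 0.79), (array([395.2, 235.4]), 0.75), (array([448.3, 337.1]), 0.74), (array([196.1, 351.7]), 0.69)] 
thread2 [(array([244. , 240.5]), 0.96), (array([207.1, 278.4]), 0.93), (array([162.6, 388.1]), 0.8), (array([426.6, 377.2]), 0.79), (array([395.2, 235.4]), 0.75), (array([448.3, 337.1]), 0.74), (array([196.1, 351.7]), 0.69)] 
stand [(array([451.5, 238.5]), 0.77), (array([131.2, 235.7]), 0.7)] [([435.7, 212.7, 36.1, 47.5], 0.88), ([363.3, 233.1, 46.1, 57.4], 0.74)]
```

View pics/a_top.png

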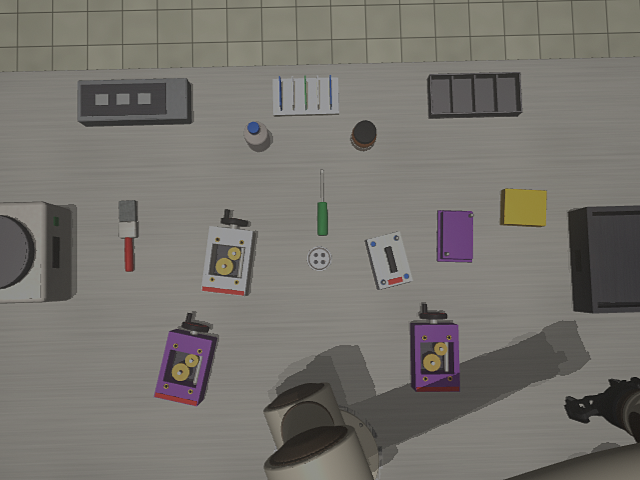

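View pics/a_side.png

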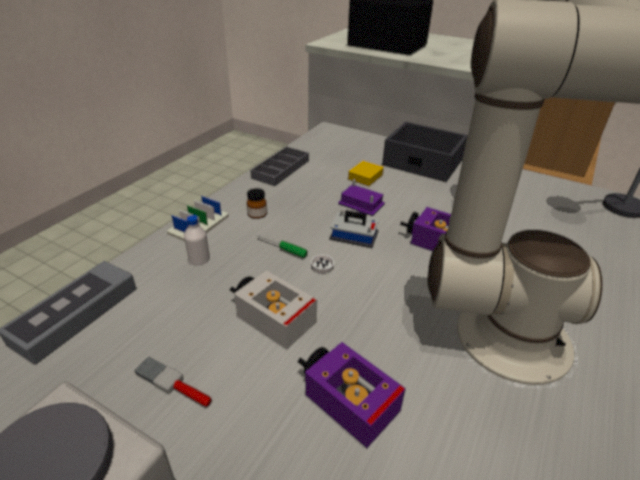

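View pics/a_wrist.png

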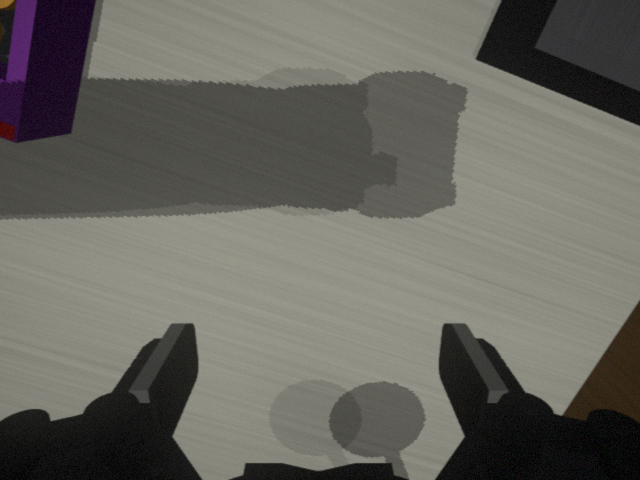

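```bash
python3 - <<'E'
import cv2
im=cv2.imread('pics/a_top.png')[190:420,110:490]
cv2.imwrite('pics/a_topz.png',cv2.resize(im,(800,484),interpolation=cv2.INTER_CUBIC))
E
```

```text
(no output)
```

View pics/a_topz.png

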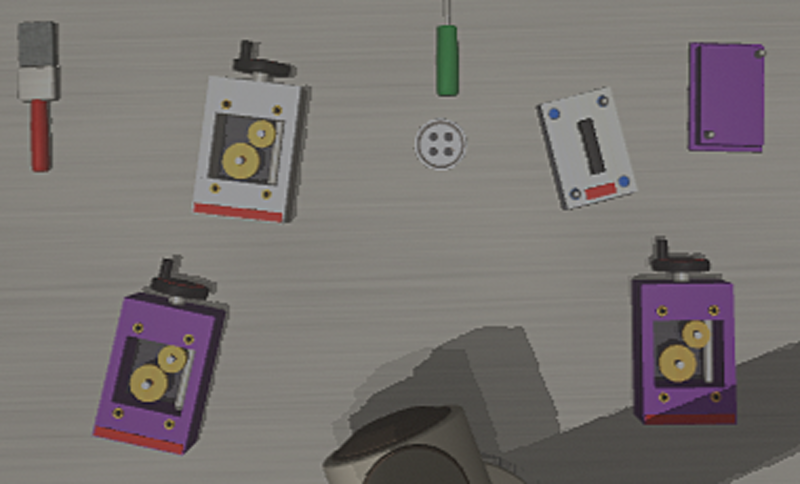

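The top view shows the plate on the blue stand around (388,260), with its red end towards the bottom and the pins at (396,237) and (383,282). The white housing is at (229,252), also red end down. The purple objects are decoys. Next I'll work out the poses.

```bash
cat >> h.py <<'E'
def fit(obs,model):
    """2D rigid fit world=R m + t"""
    obs=np.array(obs)[:,:2];m=np.array(model,float);a=m-m.mean(0);b=obs-obs.mean(0)
    th=np.arctan2((a[:,0]*b[:,1]-a[:,1]*b[:,0]).sum(),(a*b).sum())
    c,s=np.cos(th),np.sin(th);Rm=np.array([[c,-s],[s,c]]);t=obs.mean(0)-Rm@m.mean(0)
    return t,th,np.linalg.norm(obs-(m@Rm.T+t),axis=1)
HM=np.array([[-46,28],[46,28],[-46,-28],[46,-28]])/1000.
E
python3 - <<'E'
from h import *
p=eyes.camera_params('top')
s=380/800
z=lambda l:[(110+a*s,190+b*s) for a,b in l]
# order: (-,+),(+,+),(-,-),(+,-)
H=z([(215,188),(227,103),(266,194),(277,109)])
print('housing',fit([atz(p,u,.07) for u in H],HM))
P=z([(575,193),(554,113),(623,181),(602,100)])
print('plate',fit([atz(p,u,zz) for u,zz in zip(P,[.06,.042,.042,.06])],HM))
print(atz(p,(388,259),.071))
st=telemetry.read_state(); print(rot(st['tool_rot']).as_matrix())
E
```

```text
housing (array([0.4696774, 0.2185258]), np.float64(-0.15000518749496852), array([0.00064978, 0.0007905 , 0.00045359, 0.00078558]))
plate (array([ 0.46175412, -0.1557315 ]), np.float64(0.22132637430473087), array([0.00066518, 0.00144294, 0.00065249, 0.00165021]))
[ 0.46268792 -0.14982688  0.071     ]
[[ 9.41491330e-01  3.37037201e-01 -3.30621342e-05]
 [ 3.37037200e-01 -9.41491330e-01 -2.25982969e-05]
 [-3.87441794e-05  1.01329314e-05 -9.99999999e-01]]
```

>>> move_arm(slide=[[42, -27, 0], [84, -54, 0], [126, -82, 0], [168, -109, 0], [210, -137, 0], [252, -164, 0], [294, -192, 0], [330, -215, 0]], twist=[1, 2, 3, 4, 5, 6, 7, 7], fingers=[1, 1, 1, 1, 1, 1, 1, 1])

```text
t: 1.5
tool_pos: [0.4246, -0.202, 0.2362]
tool_rot: [0.0, 0.994, 0.111, 0.0]
contact_force: [1.3, -1.0, -0.5]
width: 0.0853
```

```bash
python3 - <<'E'
from h import *
p=eyes.camera_params('wrist'); save('b_wrist',eyes.get_image('wrist'));print(p)
for n in ['plate_grip','hole0','hole2','plate']:
    print(n,[(np.round(d['xy'],1),round(d['p'],2)) for d in eyes.tip_of(n,'wrist')])
st=telemetry.read_state(); print(st['tool_pos'],st['tool_rot'],st['joint_pos'])
E
```

```text
{'vertical_fov': 58.651643979968796, 'cx': 318.08396372645683, 'cy': 238.4605823400162, 'position': array([ 0.50777702, -0.18382723,  0.37473346]), 'attitude': array([ 0.12956467,  0.7701114 , -0.61597101, -0.10354295])}
plate_grip [(array([267.5, 145.5]), 0.63)]
hole0 [(array([236. , 197.9]), 0.8), (array([307.4,  73.8]), 0.71)]
hole2 [(array([236. , 197.9]), 0.8), (array([307.4,  73.8]), 0.71)]
plate [(array([272.1, 140.6]), 0.68)]
[ 0.42352115 -0.2041695   0.23588609] [ 7.82356742e-05  9.93816955e-01  1.11030808e-01 -1.16607752e-04] [-4.49053121e-01 -1.03063914e-01 -1.28060374e-02  1.66116860e+00
 -2.56487864e-04  2.47001912e+00]
```

View pics/b_wrist.png

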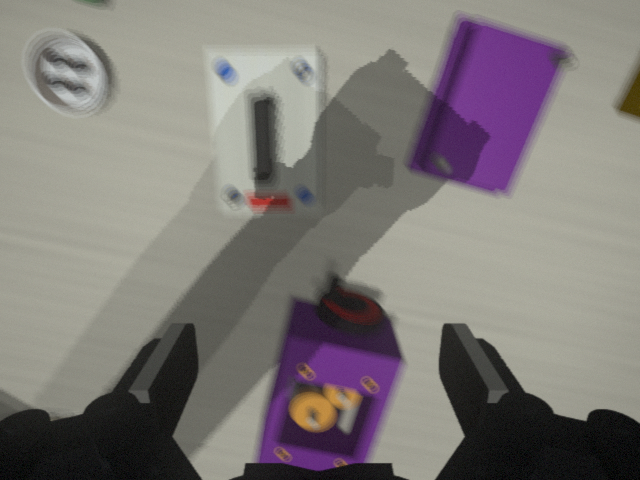

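The gripper's wrist joint would run past its range at the housing in this orientation. So I'll take the grip half a turn round, which is symmetric.

```bash
python3 - <<'E'
from h import *
p=eyes.camera_params('wrist')
P=[(234,196),(226,71),(305,195),(303,70)]
print('plate',fit([atz(p,u,zz) for u,zz in zip(P,[.055,.042,.042,.055])],HM))
P=[(234,210),(208,50),(325,210),(320,48)]
st=telemetry.read_state();Rm=rot(st['tool_rot']).as_matrix()
print(Rm.T@(np.array([.4625,-.153,.2359])-st['tool_pos']))
E
```

```text
plate (array([ 0.46698962, -0.15589499]), np.float64(0.22735532821328805), array([0.00237111, 0.00074667, 0.00094383, 0.00071417]))
[ 4.93103228e-02 -4.13056855e-02 -3.15494240e-05]
```

>>> move_arm(slide=[[10, -8, 0], [20, -16, 0], [30, -24, 0], [40, -32, 0], [50, -40, 0], [50, -40, 0], [50, -40, 0], [50, -40, 0]], twist=[-8.5, -17, -25.5, -34, -42.5, -51, -59.5, -68], fingers=[1, 1, 1, 1, 1, 1, 1, 1])

```text
t: 2.55
tool_pos: [0.463, -0.1556, 0.236]
tool_rot: [0.0, 0.761, 0.649, -0.0]
contact_force: [0.2, -0.3, 0.2]
width: 0.0852
```

>>> move_arm(slide=[[0, 0, 0], [0, 0, 0], [0, 0, 0], [0, 0, 0], [0, 0, 0], [0, 0, 0], [0, 0, 0], [0, 0, 0]], twist=[-8.5, -17, -25.5, -34, -42.5, -51, -59.5, -68], fingers=[1, 1, 1, 1, 1, 1, 1, 1])

```text
t: 3.35
tool_pos: [0.4629, -0.1558, 0.236]
tool_rot: [0.0, 0.268, 0.963, -0.0]
contact_force: [-0.0, 0.1, -0.9]
width: 0.0855
```

>>> move_arm(slide=[[0, 0, 0], [0, 0, 0], [0, 0, 0], [0, 0, 0], [0, 0, 0], [0, 0, 0], [0, 0, 0], [0, 0, 0]], twist=[-8.5, -17, -25.5, -34, -42.5, -44, -44, -44], fingers=[1, 1, 1, 1, 1, 1, 1, 1])

```text
t: 4.15
tool_pos: [0.4633, -0.1548, 0.2359]
tool_rot: [0.0, -0.108, 0.994, -0.0]
contact_force: [-0.1, -0.9, -0.5]
width: 0.0851
```

```bash
python3 - <<'E'
from h import *
p=eyes.camera_params('wrist'); im=eyes.get_image('wrist');save('c_wrist',im)
for n in ['plate_grip','hole0','hole2','plate']:
    print(n,[(np.round(d['xy'],1),round(d['p'],2)) for d in eyes.tip_of(n,'wrist')])
it=eyes.get_image('top');save('c_top',it)
st=telemetry.read_state(); print(st['tool_pos'],st['tool_rot'],st['joint_pos'])
Rm=rot(st['tool_rot'])
print('cam in tool',Rm.inv().apply(p['position']-st['tool_pos']), (Rm.inv()*rot(p['attitude'])).as_matrix().round(4))
E
```

```text
plate_grip [(array([315.7, 212.4]), 0.63)]
hole0 [(array([348.3, 145.2]), 0.81), (array([282.2, 254.6]), 0.77)]
hole2 [(array([348.3, 145.2]), 0.81), (array([282.2, 254.6]), 0.77)]
plate [(array([315.5, 204.8]), 0.68)]
[ 0.46358984 -0.15415321  0.23589681] [-1.60710346e-05 -1.10282375e-01  9.93900295e-01 -1.52983349e-05] [-3.20995318e-01 -5.98166628e-02  2.75843756e-02  1.65821376e+00
 -4.12351010e-05 -5.42009626e-01]
cam in tool [ 0.0839155  -0.000772   -0.13850881] [[-3.700e-03 -9.453e-01 -3.263e-01]
 [ 1.000e+00 -3.600e-03 -1.000e-03]
 [-2.000e-04 -3.263e-01  9.453e-01]]
```

View pics/c_wrist.png

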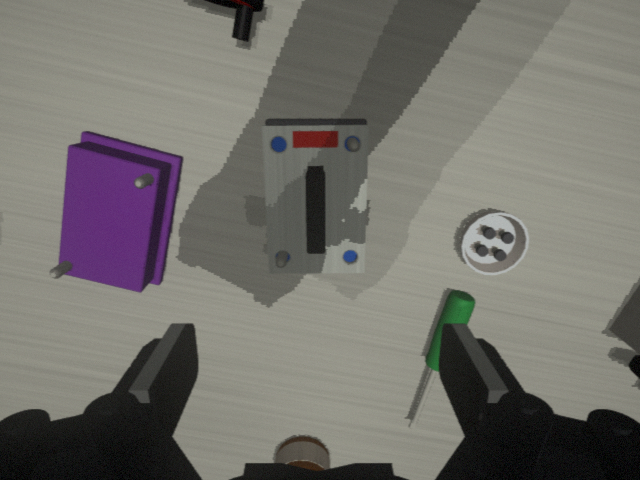

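The wrist view is now sharp. The plate is aligned with the gripper: blue holes at (278,144) and (350,257), pins at (352,145) and (282,258), and the bar centred near (315,209). I'll measure it with sub-pixel features.

```bash
python3 - <<'E'
from h import *
from scipy.optimize import least_squares
p=eyes.camera_params('wrist'); im=cv2.imread('pics/c_wrist.png')
b,g,r=[im[...,i].astype(int) for i in range(3)]
def blobs(m,amin,box):
    x0,y0,x1,y1=box; mm=np.zeros_like(m,np.uint8); mm[y0:y1,x0:x1]=m[y0:y1,x0:x1]
    n,l,s,c=cv2.connectedComponentsWithStats(mm); return [(c[i],s[i]) for i in range(1,n) if s[i][4]>=amin]
box=(255,110,375,285)
bl=blobs((b>r+40)&(b>g+25),20,box); print('blue',bl)
rd=blobs((r>g+60),50,box); print('red',rd)
dk=blobs((r+g+b<110),200,box); print('dark',dk)
# blue hole visible = plate z ~.0425 ; bar top z .079
u=[c for c,s in bl]; w=[atz(p,c,.0425) for c in u]; print(w)
m=[(-.046,-.028),(.046,.028)]
if len(u)==2: print(fit(w,m))
bar=max(dk,key=lambda d:d[1][4]); print('bar c',atz(p,bar[0],.077))
cv2.imwrite('pics/c_z.png',cv2.resize(im[110:285,255:375],None,fx=3.4,fy=3.4,interpolation=cv2.INTER_CUBIC))
E
```

```text
blue [(array([278.4251497 , 143.92814371]), array([272, 137,  14,  15, 167], dtype=int32)), (array([349.37606838, 255.72649573]), array([343, 250,  14,  12, 117], dtype=int32))]
red [(array([310.70212766, 138.63249516]), array([293, 132,  42,  15, 517], dtype=int32))]
dark [(array([315.23647295, 208.64195057]), array([ 306,  166,   19,   87, 1497], dtype=int32))]
[array([ 0.42609385, -0.19406222,  0.0425    ]), array([ 0.50308812, -0.11900355,  0.0425    ])]
(array([ 0.46459099, -0.15653289]), np.float64(0.22588029353989442), array([8.84594067e-05, 8.84594067e-05]))
bar c [ 0.46065408 -0.15737491  0.077     ]
```

View pics/c_z.png

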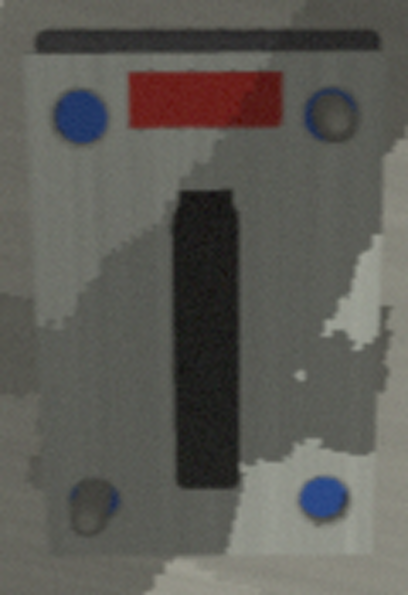

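>>> move_arm(slide=[[0, -2.5, 20], [0, -2.5, 50], [0, -2.5, 80], [0, -2.5, 100], [0, -2.5, 110], [0, -2.5, 110], [0, -2.5, 110], [0, -2.5, 110]], twist=[-0.3, -0.3, -0.3, -0.3, -0.3, -0.3, -0.3, -0.3], fingers=[0.5, 0.5, 0.5, 0.5, 0.5, 0.5, 0.5, 0.5])

```text
t: 5.25
tool_pos: [0.4648, -0.1568, 0.1272]
tool_rot: [0.001, -0.113, 0.994, -0.0]
contact_force: [0.3, 0.6, 0.2]
width: 0.0424
```

```bash
python3 - <<'E'
from h import *
p=eyes.camera_params('wrist'); im=eyes.get_image('wrist');save('d_wrist',im)
st=telemetry.read_state(); print(st['t'],st['tool_pos'],st['tool_rot'],st['width'],p['position'],p['attitude'])
E
```

```text
5.3 [ 0.4647526  -0.15676331  0.12714369] [ 8.54290428e-04 -1.13185490e-01  9.93573429e-01 -3.94296500e-04] 0.042862545598459784 [ 0.38325816 -0.17603658  0.26559943] [0.10376997 0.61383942 0.77173025 0.12986678]
```

View pics/d_wrist.png

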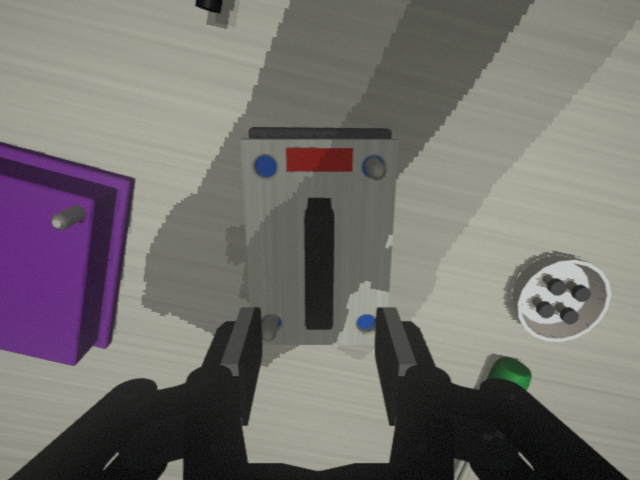

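```bash
python3 - <<'E'
from h import *
p=eyes.camera_params('wrist'); im=cv2.imread('pics/d_wrist.png')
b,g,r=[im[...,i].astype(int) for i in range(3)]
st=telemetry.read_state();T=rot(st['tool_rot'])
def blobs(m,amin,box):
    x0,y0,x1,y1=box; mm=np.zeros_like(m,np.uint8); mm[y0:y1,x0:x1]=m[y0:y1,x0:x1]
    n,l,s,c=cv2.connectedComponentsWithStats(mm); return [(c[i],s[i]) for i in range(1,n) if s[i][4]>=amin]
bl=blobs((b>r+40)&(b>g+25),20,(240,130,400,340)); print(bl)
f=[(c,s) for c,s in bl if s[4]>150]
w=[atz(p,c,.0425) for c,s in f]
t,th,e=fit(w,[(-.046,-.028),(.046,.028)]); print(t,th,e)
dk=blobs((r+g+b<90),200,(285,190,350,335)); print('dark',dk)
for v in (210,260,325):
  row=np.where((r+g+b)[v,285:350]<90)[0]+285; print(v,row.min(),row.max())
W=[atz(p,(319,265),.077),[*t,.077]]
for q in W: print(q,'tool mm',1000*T.inv().apply(np.array(q)-st['tool_pos']))
# jaw-plane projection
for z in (0,.015,.025):
  print(proj(p,st['tool_pos']+T.apply([0,0,z])))
save('x',cv2.cvtColor(cv2.resize(im[290:430,190:440],None,fx=3,fy=3),cv2.COLOR_BGR2RGB))
E
```

```text
[(array([265.48725212, 165.79603399]), array([255, 156,  22,  21, 353], dtype=int32)), (array([364.65714286, 166.94285714]), array([362, 157,   8,  19,  35], dtype=int32)), (array([365.58333333, 321.27941176]), array([357, 315,  19,  14, 204], dtype=int32))]
[ 0.46432067 -0.15712672] 0.2232565687932809 [9.47817946e-05 9.47817946e-05]
dark [(array([318.30082192, 246.85260274]), array([ 305,  199,   28,  113, 1825], dtype=int32))]
210 307 330
260 307 332
325 327 327
[ 0.4599518  -0.15801614  0.077     ] tool mm [ 5.04021062 -0.09197181 50.13575983]
[np.float64(0.46432067281615363), np.float64(-0.1571267161957968), 0.077] tool mm [ 0.58323981 -0.20796257 50.14304149]
[319.55281721 329.72860413]
[319.42132332 310.08828739]
[319.34505607 298.69678398]
```

View pics/x.png

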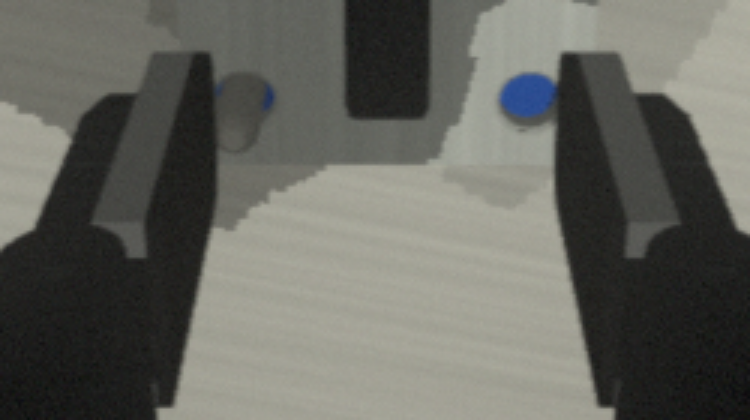

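>>> move_arm(slide=[[0.5, 0, 15], [0.5, 0, 30], [0.5, 0, 42], [0.5, 0, 49], [0.5, 0, 49], [0.5, 0, 49], [0.5, 0, 49], [0.5, 0, 49]], twist=[0, 0, 0, 0, 0, 0, 0, 0], fingers=[0.5, 0.5, 0.5, 0.5, 0.5, 0.4, 0.4, 0.4])

```text
t: 6.1
tool_pos: [0.464, -0.1568, 0.0775]
tool_rot: [0.0, -0.113, 0.994, -0.0]
contact_force: [0.8, -0.2, -0.2]
width: 0.034
```

>>> move_arm(slide=[[0, 0, 0], [0, 0, 0], [0, 0, 0], [0, 0, 0], [0, 0, 0], [0, 0, 0], [0, 0, 0], [0, 0, 0]], twist=[0, 0, 0, 0, 0, 0, 0, 0], fingers=[0.25, 0.2, 0.1, 0, 0, 0, 0, 0])

```text
t: 6.9
tool_pos: [0.4638, -0.1568, 0.0773]
tool_rot: [0.0, -0.113, 0.994, -0.0]
contact_force: [-0.6, 0.9, 5.7]
width: 0.0116
```

```bash
python3 - <<'E'
from h import *
im=eyes.get_image('wrist');save('e_wrist',im)
st=telemetry.read_state(); print({k:np.round(v,4) for k,v in st.items()})
E
```

```text
{'t': np.float64(6.95), 'joint_pos': array([-3.2590e-01, -5.9400e-02, -2.7820e-01,  1.3513e+00, -1.0000e-04,
       -5.5270e-01]), 'dq': array([-0.0008,  0.0006, -0.0004,  0.0007,  0.0007, -0.0003]), 'joint_efforts': array([ 1.17500e-01, -4.01913e+01,  4.42929e+01, -4.88500e-01,
        6.38000e-02, -6.20000e-03]), 'tool_pos': array([ 0.4638, -0.1568,  0.0773]), 'tool_rot': array([ 3.000e-04, -1.132e-01,  9.936e-01, -2.000e-04]), 'contact_force': array([-1.1324,  0.7699,  4.8731]), 'wrist_torque': array([0.0433, 0.265 , 0.0231]), 'width': np.float64(0.0118)}
```

View pics/e_wrist.png

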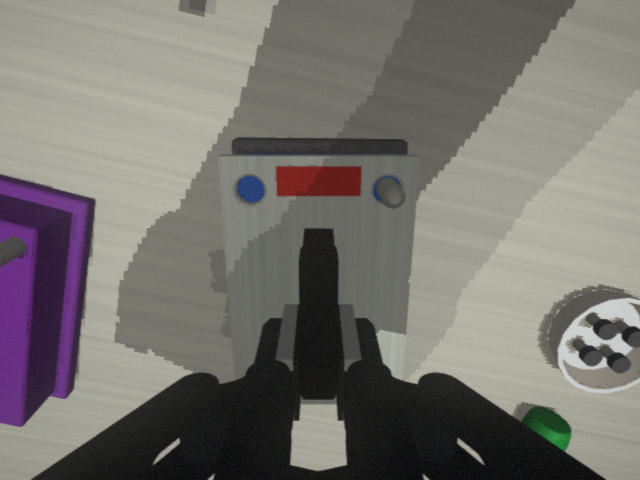

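The bar is gripped on centre. Now I'll lift straight up.

>>> move_arm(slide=[[0, 0, -3], [0, 0, -8], [0, 0, -15], [0, 0, -23], [0, 0, -32], [0, 0, -45], [0, 0, -60], [0, 0, -75]], twist=[0, 0, 0, 0, 0, 0, 0, 0], fingers=[0, 0, 0, 0, 0, 0, 0, 0])

```text
t: 7.75
tool_pos: [0.4637, -0.1567, 0.1535]
tool_rot: [0.0, -0.113, 0.994, -0.0]
contact_force: [-0.2, -0.3, -1.8]
width: 0.0114
```

```bash
python3 - <<'E'
from h import *
im=eyes.get_image('wrist');save('f_wrist',im);save('f_side',eyes.get_image('side'))
p=eyes.camera_params('top');it=eyes.get_image('top');save('f_top',it)
st=telemetry.read_state(); print({k:np.round(v,4) for k,v in st.items()})
T=rot(st['tool_rot'])
print('to housing',1000*T.inv().apply(np.array([.4697,.2185,0])-st['tool_pos']))
E
```

```text
{'t': np.float64(7.9), 'joint_pos': array([-0.3259, -0.0736, -0.1449,  1.4971,  0.    , -0.5528]), 'dq': array([-0.002 ,  0.0127, -0.0383, -0.015 ,  0.0009, -0.0011]), 'joint_efforts': array([ 8.00000e-04, -4.45803e+01,  4.96713e+01,  3.41800e-01,
       -1.00000e-04,  0.00000e+00]), 'tool_pos': array([ 0.4644, -0.1569,  0.1533]), 'tool_rot': array([ 1.100e-03, -1.132e-01,  9.936e-01, -5.000e-04]), 'contact_force': array([-0.5592, -0.7147, -2.2158]), 'wrist_torque': array([-0.0377,  0.0002, -0.0117]), 'width': np.float64(0.0118)}
to housing [-89.34074808 364.80225997 153.05720247]
```

View pics/f_wrist.png

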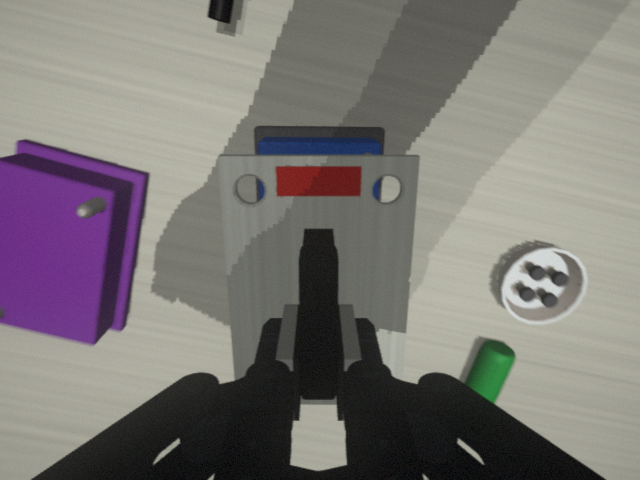

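View pics/f_side.png

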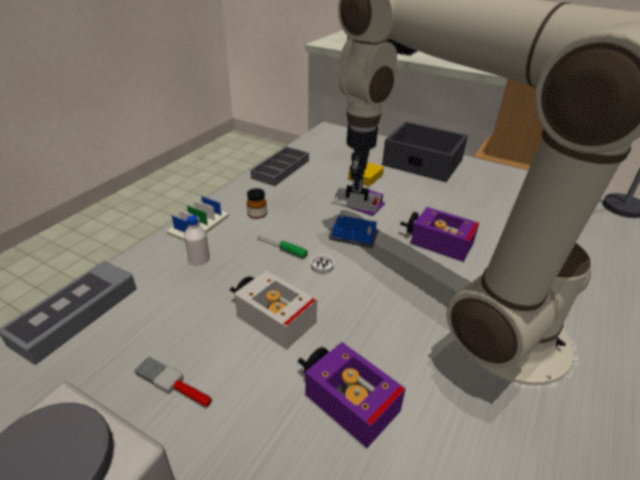

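View pics/f_top.png

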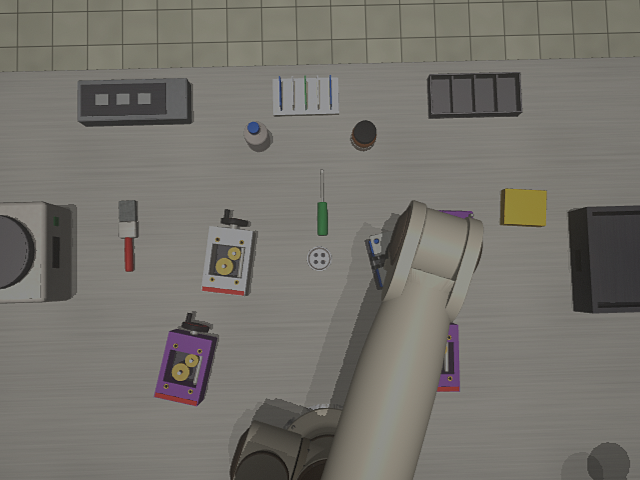

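The plate lifted cleanly and sits level. The stand's blue top is empty, and the bystanders haven't moved. I'll go most of the way and stop where the wrist camera can see the whole housing beside the plate.

>>> move_arm(slide=[[-4, 15, 0], [-12, 45, -3], [-22, 85, -6], [-32, 128, -10], [-42, 170, -10], [-52, 205, -10], [-58, 228, -10], [-60, 235, -10]], twist=[1, 4, 8, 12, 16, 19, 21, 21.5], fingers=[0, 0, 0, 0, 0, 0, 0, 0])

```text
t: 8.7
tool_pos: [0.4689, 0.0878, 0.1612]
tool_rot: [-0.001, 0.073, 0.997, 0.0]
contact_force: [0.0, -0.3, -3.0]
width: 0.012
```

>>> move_arm(slide=[[0, 0, 0], [0, 0, 0], [0, 0, 0], [0, 0, 0], [0, 0, 0], [0, 0, 0], [0, 0, 0], [0, 0, 0]], twist=[0, 0, 0, 0, 0, 0, 0, 0], fingers=[0, 0, 0, 0, 0, 0, 0, 0])

```text
t: 9.5
tool_pos: [0.4693, 0.0857, 0.1619]
tool_rot: [0.0, 0.074, 0.997, 0.0]
contact_force: [0.7, -0.1, -1.2]
width: 0.0116
```

```bash
python3 - <<'E'
from h import *
st=telemetry.read_state(); print({k:np.round(v,4) for k,v in st.items()})
p=eyes.camera_params('wrist')
im=eyes.get_image('wrist');save('g_wrist',im)
print('thr',[(np.round(d['xy'],1),round(d['p'],2)) for d in eyes.tip_of('thread0','wrist')])
print('hole',[(np.round(d['xy'],1),round(d['p'],2)) for d in eyes.tip_of('hole0','wrist')])
np.save('g.npy',np.array([p,st],dtype=object),allow_pickle=True)
it=eyes.get_image('top');save('g_top',it)
E
```

```text
{'t': np.float64(9.5), 'joint_pos': array([ 0.1806, -0.1025, -0.1552,  1.518 ,  0.    ,  0.3291]), 'dq': array([ 0.002 ,  0.0004,  0.0014, -0.0015, -0.0005, -0.0017]), 'joint_efforts': array([-8.47000e-02, -4.15326e+01,  4.80938e+01,  1.80000e-03,
       -2.80000e-03, -1.90000e-03]), 'tool_pos': array([0.4693, 0.0857, 0.1619]), 'tool_rot': array([0.    , 0.0742, 0.9972, 0.    ]), 'contact_force': array([ 0.6502, -0.1285, -1.1745]), 'wrist_torque': array([-0.0069,  0.0002, -0.028 ]), 'width': np.float64(0.0116)}
thr [(array([625.3, 131.9]), 0.79), (array([491.3, 289.4]), 0.56)]
hole [(array([382.4, 189.3]), 0.94)]
```

View pics/g_wrist.png

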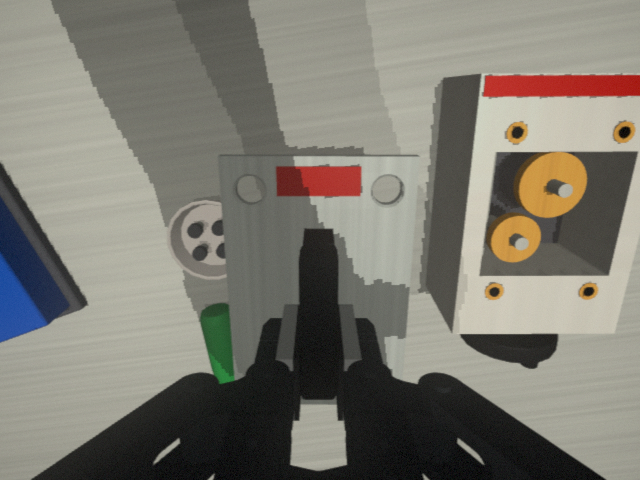

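The housing is fully visible, red end at the top as on the plate. The thread mouths are at about (517,132), (624,132), (494,291) and (589,291), and the plate's red-end holes at (249,188) and (387,188). I'll compute the relative pose.

```bash
cat > meas.py <<'E'
from h import *
def ring_centres(im,guess,r=16):
    out=[]
    b,g,rr=[im[...,i].astype(int) for i in range(3)]
    for (u,v) in guess:
        u,v=int(round(u)),int(round(v))
        y0,x0=v-r,u-r; sub=im[y0:v+r+1,x0:min(640,u+r+1)].astype(int)
        m=((sub[...,2]-sub[...,0])>50).astype(np.uint8)   # brass (BGR)
        n,l,s,c=cv2.connectedComponentsWithStats(m)
        if n<2: out.append((np.nan,np.nan)); continue
        k=1+np.argmax(s[1:,4]); cs,_=cv2.findContours((l==k).astype(np.uint8),cv2.RETR_EXTERNAL,cv2.CHAIN_APPROX_NONE)
        e=cv2.fitEllipse(max(cs,key=len)); out.append((e[0][0]+x0,e[0][1]+y0))
    return out
E
python3 - <<'E'
from meas import *
p,st=np.load('g.npy',allow_pickle=True); im=cv2.imread('pics/g_wrist.png')
G=[(624,132),(589,291),(517,132),(494,291)]
C=ring_centres(im,G); print(np.round(C,1))
h,th,e=fit([atz(p,c,.07) for c in C],HM); print('housing',h,th,e)
cv2.imwrite('pics/g_z.png',np.hstack([cv2.resize(im[145:235,205:435],None,fx=3,fy=3)]))
T=rot(st['tool_rot'])
zt=st['tool_pos'][2]-.0323
Hq=[(387,188),(249.5,188)]; Cq=[(419,156),(219,156)]
wh=[atz(p,c,zt) for c in Hq]; wc=[atz(p,c,zt) for c in Cq]
print('plate by holes',fit(wh,[(-.046,.028),(-.046,-.028)]))
print('plate by corners',fit(wc,[(-.06,.04),(-.06,-.04)]))
print('tcp',st['tool_pos'],'yaw',T.as_euler('zyx'),'tool x yaw',np.arctan2(T.as_matrix()[1,0],T.as_matrix()[0,0]))
E
```

```text
[[623.9 131.6]
 [588.2 290.9]
 [516.8 132.2]
 [493.9 291.1]]
housing [0.47212005 0.21919802] -0.14475376483677724 [0.00024573 0.00018039 0.00014799 0.0001546 ]
plate by holes (array([0.4691023 , 0.08558522]), np.float64(-0.14846370354252705), array([6.91434965e-05, 6.91434965e-05]))
plate by corners (array([0.47023976, 0.085714  ]), np.float64(-0.14846444924050503), array([0.00035794, 0.00035794]))
tcp [0.46927091 0.08570732 0.16192458] yaw [-2.99312472e+00  7.85318407e-05 -3.14157700e+00] tool x yaw 2.9931247146818944
```

View pics/g_z.png

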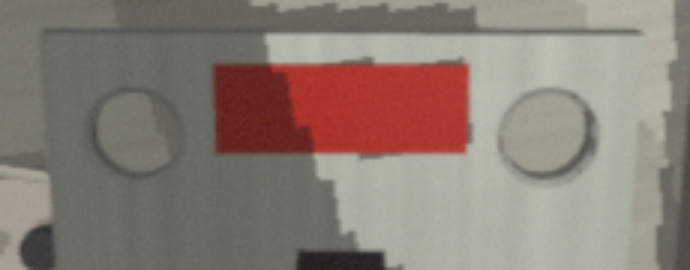

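>>> move_arm(slide=[[1, 8, 0], [4, 28, 0], [7, 55, 0], [10, 82, 0], [13, 106, 0], [16, 123, 0], [17, 131, 0], [17, 132.4, 0]], twist=[-0.2, -0.2, -0.2, -0.2, -0.2, -0.2, -0.2, -0.2], fingers=[0, 0, 0, 0, 0, 0, 0, 0])

```text
t: 10.5
tool_pos: [0.4718, 0.2201, 0.1617]
tool_rot: [-0.0, 0.072, 0.997, -0.0]
contact_force: [-0.6, -0.2, -1.1]
width: 0.0117
```

>>> move_arm(slide=[[0, 0, 0], [0, 0, 4], [0, 0, 10], [0, 0, 16], [0, 0, 20], [0, 0, 22], [0, 0, 22], [0, 0, 22]], twist=[0, 0, 0, 0, 0, 0, 0, 0], fingers=[0, 0, 0, 0, 0, 0, 0, 0])

```text
t: 11.3
tool_pos: [0.4721, 0.2192, 0.14]
tool_rot: [0.0, 0.072, 0.997, 0.0]
contact_force: [0.0, -0.1, -2.1]
width: 0.0112
```

```bash
python3 - <<'E'
from h import *
st=telemetry.read_state(); print({k:np.round(v,4) for k,v in st.items()})
p=eyes.camera_params('wrist')
im=eyes.get_image('wrist');save('i_wrist',im)
np.save('i.npy',np.array([p,st],dtype=object),allow_pickle=True)
it=eyes.get_image('top');save('i_top',cv2.resize(it[180:330,150:350],None,fx=4,fy=4))
it=eyes.get_image('side');save('i_side',cv2.resize(it[150:370,180:400],None,fx=2.7,fy=2.7))
save('i_z',cv2.resize(im[100:260,180:460],None,fx=2.8,fy=2.8))
E
```

```text
{'t': np.float64(11.3), 'joint_pos': array([ 4.3480e-01,  1.4000e-03, -9.7600e-02,  1.4716e+00, -0.0000e+00,
        5.7970e-01]), 'dq': array([ 0.001 , -0.0005,  0.0027,  0.0008,  0.0003, -0.0005]), 'joint_efforts': array([-4.30000e-02, -4.79126e+01,  4.77362e+01, -1.20000e-02,
       -1.50000e-03, -4.00000e-04]), 'tool_pos': array([0.4721, 0.2192, 0.14  ]), 'tool_rot': array([1.000e-04, 7.240e-02, 9.974e-01, 0.000e+00]), 'contact_force': array([ 0.0242, -0.0594, -2.065 ]), 'wrist_torque': array([-0.0595, -0.0492,  0.0164]), 'width': np.float64(0.0112)}
```

View pics/i_wrist.png

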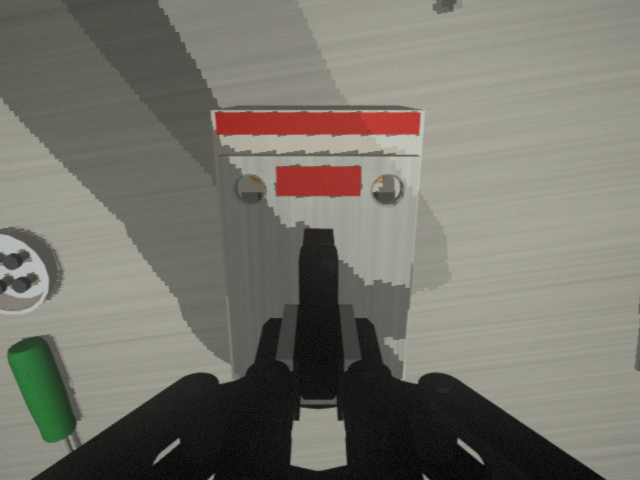

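View pics/i_top.png

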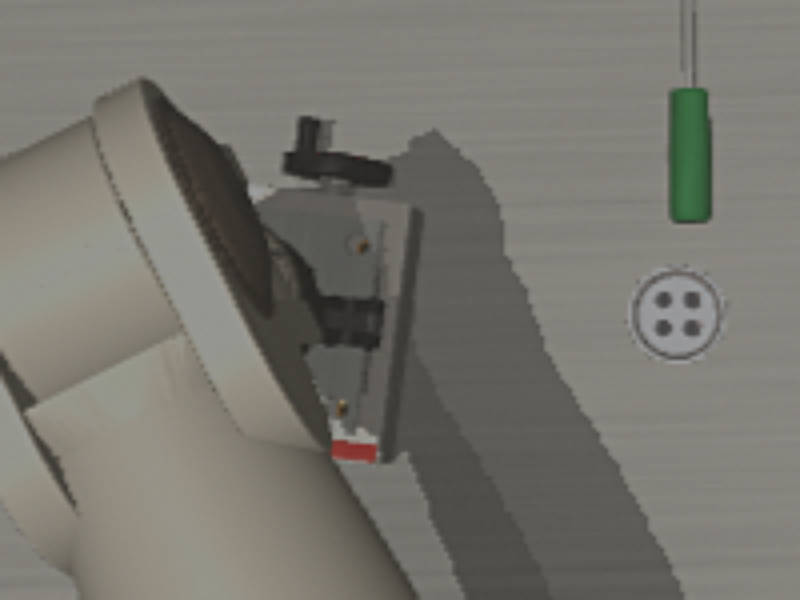

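View pics/i_side.png

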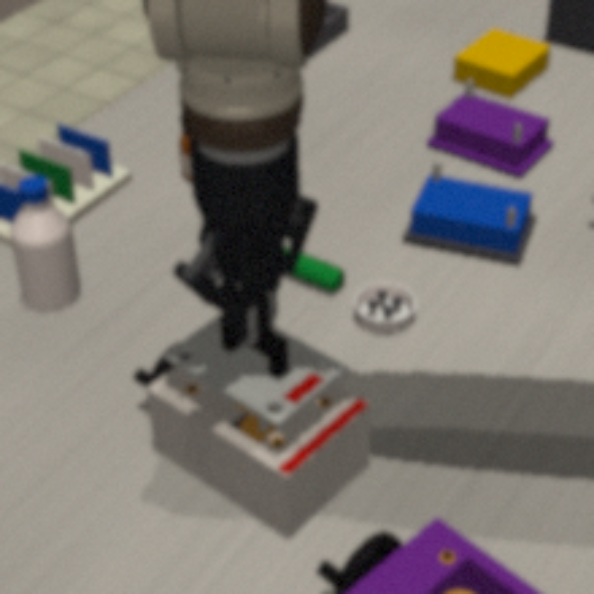

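View pics/i_z.png

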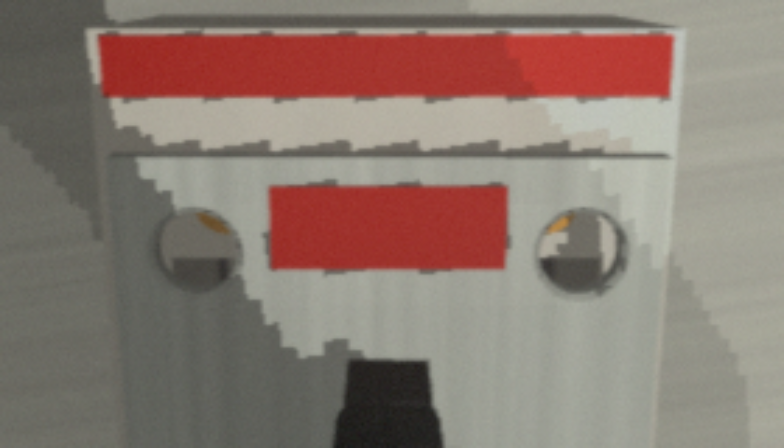

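Plate and housing are parallel and centred in y, and brass shows in the holes. Now I'll descend to the hover height.

>>> move_arm(slide=[[0, 0, 3], [0, 0, 7], [0, 0, 11], [0, 0, 14], [0, 0, 16.5], [0, 0, 17.7], [0, 0, 17.7], [0, 0, 17.7]], twist=[0, 0, 0, 0, 0, 0, 0, 0], fingers=[0, 0, 0, 0, 0, 0, 0, 0])

```text
t: 12.25
tool_pos: [0.472, 0.2192, 0.1223]
tool_rot: [0.0, 0.072, 0.997, 0.0]
contact_force: [0.6, 0.2, -2.0]
width: 0.0117
```

```bash
python3 - <<'E'
from h import *
st=telemetry.read_state(); print({k:np.round(v,4) for k,v in st.items()})
p=eyes.camera_params('wrist')
im=eyes.get_image('wrist');save('j_wrist',im)
np.save('j.npy',np.array([p,st],dtype=object),allow_pickle=True)
it=eyes.get_image('top');save('j_topraw',it);save('j_top',cv2.resize(it[215:300,190:290],None,fx=6,fy=6,interpolation=cv2.INTER_CUBIC))
it=eyes.get_image('side');save('j_sideraw',it);save('j_side',cv2.resize(it[250:350,220:330],None,fx=6,fy=6,interpolation=cv2.INTER_CUBIC))
save('j_z',cv2.resize(im[90:230,200:440],None,fx=3.3,fy=3.3,interpolation=cv2.INTER_CUBIC))
# thread & hole predictions
T=rot(st['tool_rot']);print(np.arctan2(T.as_matrix()[1,0],T.as_matrix()[0,0])-np.pi)
E
```

```text
{'t': np.float64(12.25), 'joint_pos': array([ 0.4348,  0.0034, -0.1298,  1.4375,  0.    ,  0.5797]), 'dq': array([ 0.0001, -0.0011,  0.0022,  0.0011,  0.0002,  0.0003]), 'joint_efforts': array([-8.00000e-04, -4.80607e+01,  4.78077e+01, -7.20000e-03,
       -2.00000e-04,  0.00000e+00]), 'tool_pos': array([0.472 , 0.2192, 0.1223]), 'tool_rot': array([0.    , 0.0724, 0.9974, 0.    ]), 'contact_force': array([ 0.5576,  0.2037, -2.0203]), 'wrist_torque': array([ 0.028 , -0.004 , -0.0371]), 'width': np.float64(0.0117)}
-0.1448923579403072
```

View pics/j_z.png

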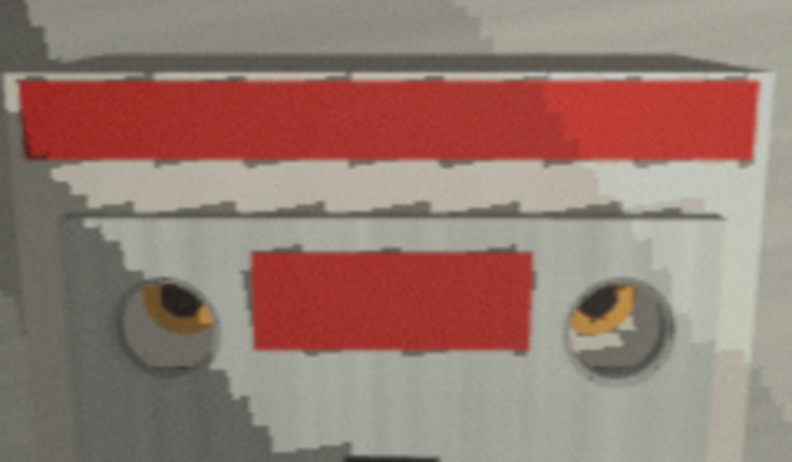

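View pics/j_top.png

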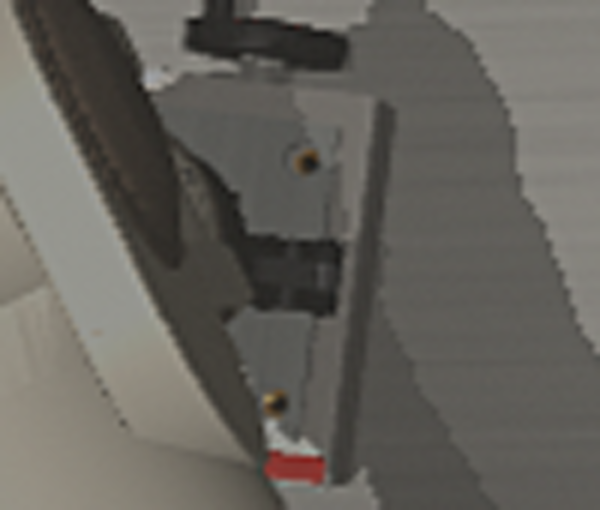

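View pics/j_side.png

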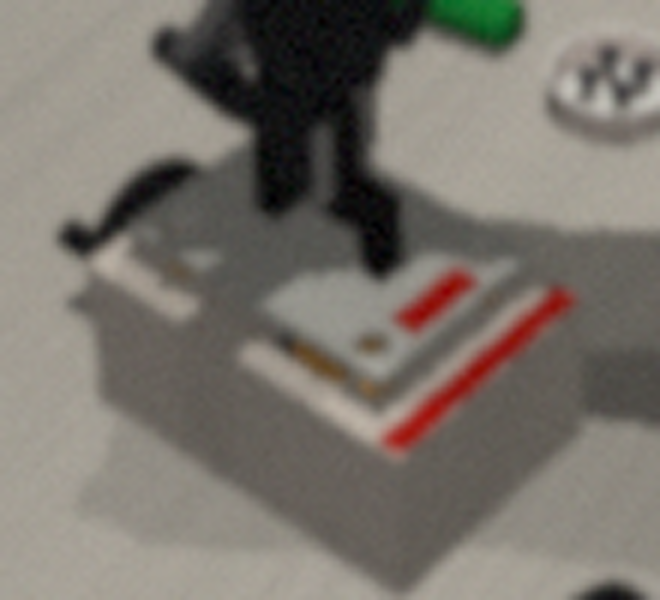

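```bash
python3 - <<'E'
from meas import *
p,st=np.load('j.npy',allow_pickle=True); T=rot(st['tool_rot']);Rm=T.as_matrix()
f=lambda w:1000*T.inv().apply(np.array(w)-st['tool_pos'])[:2]
zt=st['tool_pos'][2]-.0323
for nm,h,t in [('h-y',(251.2,189.4),(255.2,180.9)),('h+y',(387.9,190),(381.8,180.9))]:
    a=f(atz(p,h,zt));b=f(atz(p,t,.07)); print(nm,'hole',a,'thread',b,'thread-hole',b-a)
# overlay prediction: plate pose from TCP, housing from g
c,s=st['tool_pos'][:2],None
def P(t,th,m,z): 
    Q=np.array([[np.cos(th),-np.sin(th)],[np.sin(th),np.cos(th)]]);return [*(Q@np.array(m)+t),z]
im=cv2.imread('pics/j_wrist.png');big=cv2.resize(im[90:230,200:440],None,fx=3.3,fy=3.3,interpolation=cv2.INTER_CUBIC)
ang=np.linspace(0,2*np.pi,40)
def circ(img,cam,t,th,m,r,z,off,sc,col):
    pts=np.array([(proj(cam,P(t,th,(m[0]+r*np.cos(a),m[1]+r*np.sin(a)),z))-off)*sc for a in ang])+ (sc-1)/2
    cv2.polylines(img,[np.int32(pts*8)],True,col,1,cv2.LINE_AA,3)
Hp=((.47212,.2192),-.14475)
pp=(st['tool_pos'][:2],-.1449)
def draw(img,cam,off,sc):
    for m in HM:
        circ(img,cam,*pp,m,.006,zt,off,sc,(0,255,0)); circ(img,cam,*pp,m,.006,zt-.005,off,sc,(0,160,0))
        circ(img,cam,*Hp,m,.0055,.07,off,sc,(255,255,0)); circ(img,cam,*Hp,m,.003,.07,off,sc,(255,0,255))
draw(big,p,np.array([200,90]),3.3); cv2.imwrite('pics/k_w.png',big)
im=cv2.imread('pics/j_topraw.png');big=cv2.resize(im[225:300,200:280],None,fx=8,fy=8,interpolation=cv2.INTER_CUBIC)
draw(big,eyes.camera_params('top'),np.array([200,225]),8);cv2.imwrite('pics/k_t.png',big)
E
```

```text
h-y hole [ 45.53812145 -27.41755234] thread [ 45.01722641 -28.59416772] thread-hole [-0.52089504 -1.17661538]
h+y hole [45.28719725 28.20650789] thread [45.01481767 28.55326738] thread-hole [-0.27237958  0.3467595 ]
```

View pics/k_w.png

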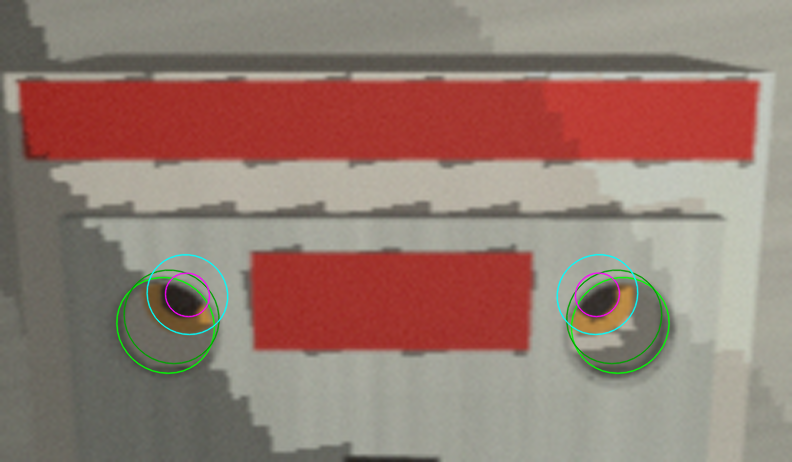

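View pics/k_t.png

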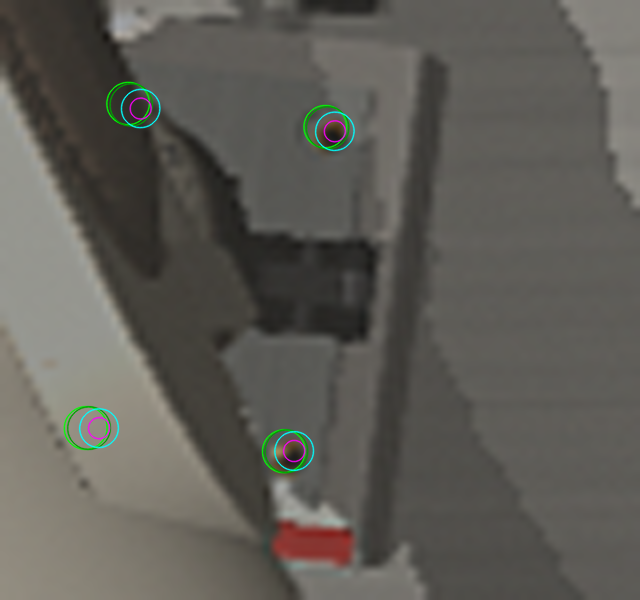

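```bash
python3 - <<'E'
from h import *
a=cv2.imread('pics/a_top.png').astype(int);b=cv2.imread('pics/j_topraw.png').astype(int)
for n,(x0,y0,x1,y1) in dict(driver=(310,165,335,240),dish=(305,245,335,272),brush=(115,195,140,275),jar=(345,115,380,155),medium=(240,115,275,155),box=(498,185,550,230)).items():
    print(n,np.abs(a-b)[y0:y1,x0:x1].mean().round(1))
e=cv2.imread('pics/e_wrist.png').astype(int);j=cv2.imread('pics/j_wrist.png').astype(int)
for k in (e,j):
    m=(k[160:202,260:375,2]-k[160:202,260:375,1]>50);ys,xs=np.where(m);print(xs.min()+260,xs.max()+260,ys.min()+160,ys.max()+160)
st=telemetry.read_state();print(st['t'],st['tool_pos'],np.abs(st['dq']).max(),st['width'])
print(manip.sign_off())
E
```

```text
driver 0.7
dish 1.0
brush 10.7
jar 0.7
medium 0.6
box 0.7
276 360 167 195
276 360 166 195
12.4 [0.47211208 0.21926654 0.12235568] 0.0020291309519205086 0.011768950858004007
the job is handed in; nothing more can be done
None
```

View pics/j_topraw.png

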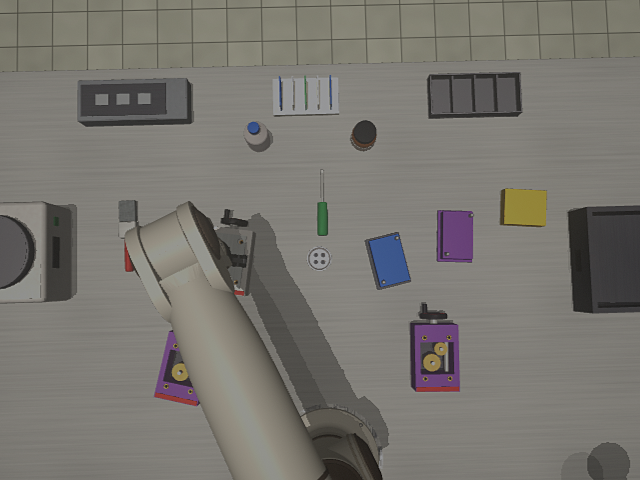

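The plate is now held level over the white housing, about 15 mm above its top face, red end over red end. I gripped it by the bar, lifted it straight off the pins and handed the job in at 12.4 s.

**Alignment:** In the wrist view, the two red-end threads sit within about 0.5 mm of their hole centres lengthwise. Sideways, one is about 0.3 mm off and the other about 1.2 mm; some of that is reading error, because the hole edge partly hides the threads in that slanted view. The play for a 6 mm thread in a 12 mm hole is 3 mm. In the top view, thread and brass also show in the two holes on the plate's -y side. The arm hides the fourth hole (+x, +y), so I didn't see it directly.

**Height:** I worked this out from the arm's reading: the underside is at 85 mm and the housing top at 70 mm. The images agree, but I took no separate measurement of the gap.

**Grip:** The plate's stripe is at the same place in the wrist picture (within 1 pixel) as before the lift, so it neither slipped nor tilted. The arm was still, with no contact force beyond the plate's weight.

**Bystanders:** The driver, dish, jar, bottle and slide box show no change. The brush check disagreed (a picture difference of 10.7, against about 1 for the others). The final top picture shows the arm covering part of the brush, and the rest of it lies where it was.

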